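# Slide the spray can into the gap beside the organiser

## Task

Put the tall aluminium spray can away: push it along the shelf, upright all the way, into the gap between the blue three-tier organiser and the stack of upturned terracotta pots, until no part of it sticks out past the organiser's front or back. Push it gently with the fingers; do not grip it, lift it or let it tip, and leave everything else where it stands.

Things in the scene. Friction and masses are not known exactly. Their poses are not given: they have to be found in the camera images.
- can: Tall narrow aluminium spray can with white cap, loose, upright: straight and round, 57 mm diameter up to 168 mm, 232 mm high with cap, 0.25-0.47 kg. Origin: centre of underside; z up its axis. Friction on the shelf 0.5-0.7: slides if pushed under 35 mm, tips if pushed above 40-55 mm. A hand pointing straight down bumps its upper part first; fingers slanted 30 degrees or more, tips ahead, reach its foot.
- organiser: Three stacked open-fronted trays of translucent blue plastic, 200 mm wide, 150 deep, 180 high, fixed, open front facing left. Origin: on the shelf at the lower front corner beside the gap. x runs front to back (front face x=0, back x=0.15), y along the front (trays fill y=-0.20 to 0), z up. The gap lies at positive y, between the flat side face (y=0, the side away from the robot) and the pots.
- pots: Two nested terracotta pots standing upside down, across the gap from the organiser: round, 125 mm diameter up to 64 mm height, tapering to 86 mm at the top, 146 mm high, 0.9 kg, loose. Origin: centre of underside. Between them and the organiser's side face the gap is 78-90 mm at its narrowest, 60-85 mm behind the organiser's front. Stays put.
- jar: Short glass jar with a steel lid, 66 mm in diameter, 75 mm high, standing in front of the organiser, loose. Origin: centre of the underside. Stays where it is.
- feed: White plastic bottle, 64 mm in diameter, 150 mm high, standing behind the gap, loose. Origin: centre of the underside. Stays where it is.
- hinge: Stainless steel butt hinge lying opened flat, 64 mm (its x) by 76 mm (its y, along the pin), 4 to 9 mm thick, loose. Origin: centre of the underside. Stays where it is.
- bowl: Small white ceramic bowl of steel washers, 108 mm across the rim, 42 mm high, loose. Origin: centre of the underside. Stays where it is.
- hexcase: Dark plastic case of orange-handled hex keys, 85 mm (x) by 150 mm (y), 20 mm high, its lid standing open at the +x edge up to 100 mm above the shelf and 40 mm past that edge, loose. Origin: centre of the underside. Stays where it is.
- screwdriver: Screwdriver with a grey handle, 170 mm long along its x, up to about 30 mm thick, lying on the shelf at the left, loose. Origin: near its middle. Stays where it is.

How it is judged:
By the outcome, as a careful person would: the job done as asked, in the order asked, and still so for the second after the job is handed in, with the robot touching nothing.
It also fails if it takes over 51 s, if anything falls off the work surface, if the arm or the gripper's body presses on something with over 40 N, if the wrist force passes 120 N, or if a joint passes its speed limit or range.

## Robot

A 7-joint arm with a two-finger parallel gripper is mounted at the origin on the work surface. World frame = base frame: x ahead of the robot, y to its left, z up, the work surface at z = 0. Lengths are in m, angles in rad, forces in N, time in s.
With the tool pointing down it reaches from about 0.4 to 0.85 m from the base axis. Payload 10.4 kg.
Tool frame: the origin (TCP) lies midway between the tips of the shut fingers; the grasp point (between the pads) lies 19 mm behind it (manip.tcp_to_grasp is the distance from the TCP to the grasp point, in m); x points along the fingers, y is the direction in which the jaws open and shut, and the axes are right-handed (so a half turn about x gives the same grasp; the last joint's range is limited). The gripper opens to 85 mm and grips with 20 to 120 N. Pads are 22 mm wide; open, the fingers measure 114 mm over their backs; the gripper's body (76 mm by 85 mm) begins 54 mm behind the grasp point. The pads swing forward as they close: fully open they stand 13 mm farther back than shut.
Start: joints at [-1.333, 0.332, -0.065, 1.46, 0.022, 1.35, -0.088], TCP at [0.161, 0.604, 0.231] pointing down, gripper open.
Joint ranges: [-2.6, 2.6], [-0.5, 2.12], [-1.47, 1.34], [0.16, 2.42], [-1.27, 4.41], [0.06, 2.06], [-2.6, 2.6]. Speed limits (rad/s): [2.22, 2.22, 2.79, 2.79, 3.14, 3.14, 3.14].

## Interface

Orientations are given as a unit quaternion [x, y, z, w].
In Python, from workcell import monitor, viewer, manip gives the robot as it stands. The module is installed in compiled form; this text tells all that it offers.
- The arm moves only by the tool send_rows, never from a script. Its arguments are lists of equal length, an entry for each row: "grip": the closure in counts, from 0 (fully open) to 255 (shut); "offset": the shift along the tool's x, y, z in mm, a list of three; "twist": the turn about the tool's x in degrees. In form: {"grip": [grip, ...], "offset": [[tx, ty, tz], ...], "twist": [twist, ...]}. A call has exactly 5 rows; each row is the pose to reach, as a shift and turn from the pose commanded when the call began, along the tool's axes at that moment; what a row does not reach only later rows make up. A row lasts 1/12 s, in which the tool goes at most 41.7 mm and 7.16 degrees, less where a joint would pass 70% of its speed; a pose out of reach is approached as far as the arm can. A call with a gripper value outside its range is refused whole. The fingers move at their own pace and stop on an object; "newtons" is the grip in N (left out, the last holds). Time passes only in rows, so rows that repeat a pose let the fingers close, or fill a call up. It gives the time, the measured TCP pose, the force and the opening at its end, in the units of the state.
- monitor.get_obs(): the state, without advancing time (a new reading comes with each control period).
- viewer.camera(name): name is "scene" or "top" or "wrist"; returns (picture, depth): 480x640x3 uint8, blue, green, red; 480x640 float32, m along the optical axis (not along the pixel's ray), 0 where there is no reading.
- viewer.camera_model(name): a dict with "camera_matrix" (3x3 intrinsics, pixels), "distortion" ([k1, k2, p1, p2, k3] as OpenCV has them; the pictures are not rectified), "R" (3x3) and "t" (3): a world point X has camera coordinates R X + t; the wrist camera has in their place "mount" (4x4, takes a point from camera to tool coordinates, whose origin is the TCP and whose axes are the tool frame's). Camera axes: x right, y down, z forward; pixel columns grow to the right and rows downward; lengths in m; the calibration is good to about 2 mm. A picture is of the moment at which its call begins: read the wrist's pose just before it. camera_model takes no time and is no camera call.
- manip.hand_in(): hands the job in, once; it reports no verdict.
Trained networks look in the newest picture that a camera, given by its name, has taken for a name from the list of things; names that differ only in an ending like _2 or _b are one class to them, and where a whole thing is asked for, a point or a joint stands for the part that bears it (a point fixed in the world has none). Each returns a list of dicts, best first, with "score" (0 to 1); they miss things now and then, are a little off and sometimes report something else, mostly with a low value. They report only what shows in the picture. A call takes as long as a camera call.
- viewer.recognise(target, camera): "box" ([left, top, width, height] in pixels, round what is visible of it).
- viewer.regions_of(target, camera): "region" (480x640 bool, what is visible of it) and "box" ([left, top, width, height] in pixels, round what is visible of it).
- viewer.spot_point(target, camera): "position" ([column, row] in pixels: a listed point, or the origin of a listed thing).
The state is a dict: "clock": time; "joint_pos": joint angles; "joint_velocities": joint speeds; "tau": joint torques, N m; "position": TCP position; "ee_rot": TCP orientation; "ft_force": force on the tool from outside, world axes, zero at the start; "torque": the same for the moment, N m; "grip_width": opening from 0.0 (shut) to 1.0 (fully open).
Only numpy, scipy, OpenCV 4.12 (cv2) and the standard library are available. Lean on these libraries where they do the work, as an engineer would, in place of code of your own. Each camera call takes 0.05 s, during which the arm holds its last target.

## Working session

There is one attempt and no reset: what is moved stays moved. The work goes in short steps, Python scripts to look and compute and a tool call to move; the robot and the scene stay as the last step left them, time stands still between calls to the robot, and variables do not carry over. Pictures are saved under pics/ and viewed, and the job is handed in when it is done.

Besides the shell and the picture viewer there is one more tool, called after ">>>" as a command line: name --pt "numbers of a row" for each row, then --argument value for the rest. send_rows: Moves the arm, as the interface text tells. Its arguments: {"type":"object","properties":{"grip":{"type":"array","items":{"type":"number"}},"offset":{"type":"array","items":{"type":"array","items":{"type":"number"}}},"twist":{"type":"array","items":{"type":"number"}},"newtons":{"type":"number"}},"required":["grip","offset","twist"]}

```bash
mkdir -p pics; ls
python3 - <<'E'
from workcell import monitor, viewer, manip
import cv2,json
o=monitor.get_obs()
for k,v in o.items(): print(k,v)
for n in("scene","top"):
    p,d=viewer.camera(n); cv2.imwrite(f"pics/{n}0.png",p)
    print(viewer.camera_model(n))
print(manip.tcp_to_grasp, monitor.get_obs()["clock"])
E
```

```text
pics
clock 0.0
joint_pos [-1.33259559  0.3328716  -0.06470221  1.46091277  0.02165229  1.34991714
 -0.08849836]
joint_velocities [-0.0015521   0.00017472 -0.00119961  0.00160288 -0.00052704 -0.00089554
 -0.00034775]
tau [-7.44233766e-04 -6.25456023e+01  4.85029828e-02 -3.91603661e+01
  1.61165348e-02  9.89844615e-03 -7.28785778e-06]
position [0.16108479 0.60350434 0.23052976]
ee_rot [ 0.09143472  0.70112906 -0.09243205  0.70108063]
ft_force [ 0.09007315  0.28818064 -0.48269856]
torque [0.04466925 0.01066334 0.00417552]
grip_width 1.0000963989515725
{'camera_matrix': array([[503.62463718,   0.        , 321.21366876],
       [  0.        , 503.62463718, 239.85178719],
       [  0.        ,   0.        ,   1.        ]]), 'distortion': array([0.0072822, 0.       , 0.       , 0.       , 0.       ]), 'R': array([[ 0.59421223,  0.80421113,  0.01250094],
       [ 0.61063131, -0.44095585, -0.65778973],
       [-0.52348947,  0.39850017, -0.75309786]]), 't': array([-0.30862317, -0.3237096 ,  1.57249047])}
{'camera_matrix': array([[471.80211037,   0.        , 311.59374277],
       [  0.        , 471.80211037, 240.19448473],
       [  0.        ,   0.        ,   1.        ]]), 'distortion': array([-0.03295076,  0.        ,  0.        ,  0.        ,  0.        ]), 'R': array([[ 0.01766253, -0.9998398 , -0.00290083],
       [-0.99521766, -0.01730196, -0.09613763],
       [ 0.09607203,  0.00458499, -0.99536382]]), 't': array([-0.02046886,  0.56787753,  1.09505491])}
0.0187 0.1
```

View pics/scene0.png

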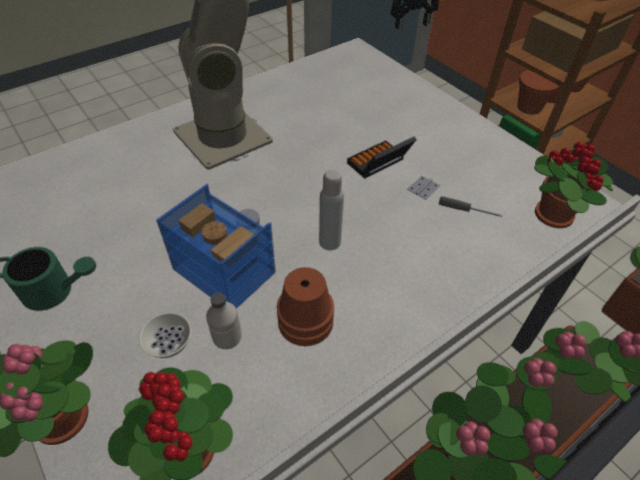

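View pics/top0.png

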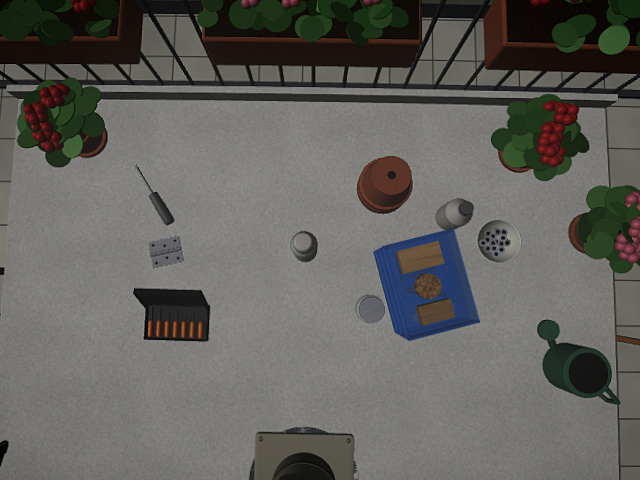

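```bash
cat > h.py <<'E'
from workcell import monitor, viewer, manip
import numpy as np, cv2
from scipy.spatial.transform import Rotation as Ro
def cloud(n,d,mask=None):
    m=viewer.camera_model(n); K=np.array(m["camera_matrix"]);D=np.array(m["distortion"])
    ok=d>0
    if mask is not None: ok&=mask
    v,u=np.nonzero(ok); p=cv2.undistortPoints(np.stack([u,v],1).astype(float)[:,None],K,D)[:,0]
    z=d[v,u]; P=np.c_[p*z[:,None],z]
    if n=="wrist":
        o=monitor.get_obs(); R=Ro.from_quat(o["ee_rot"]).as_matrix(); M=np.array(m["mount"])
        return (P@M[:3,:3].T+M[:3,3])  # tool coords
    return (P-np.array(m["t"]))@np.array(m["R"])
def proj(n,X):
    m=viewer.camera_model(n); return cv2.projectPoints(np.atleast_2d(np.asarray(X,float)),cv2.Rodrigues(np.array(m["R"]))[0],np.array(m["t"]),np.array(m["camera_matrix"]),np.array(m["distortion"]))[0][:,0]
E
python3 - <<'E'
from h import *
np.set_printoptions(precision=4,suppress=True)
out={}
for n in("scene","top"):
    p,d=viewer.camera(n)
    out[n]=d; out[n+"p"]=p
    for t in("can","organiser","pots","jar","feed"):
        r=viewer.regions_of(t,n)
        if not r: print(n,t,"none"); continue
        m=np.array(r[0]["region"]); out[n+t]=m
        P=cloud(n,d,m)
        print(n,t,round(r[0]["score"],2),r[0]["box"],"lo",np.percentile(P,2,axis=0),"hi",np.percentile(P,98,axis=0))
        s=viewer.spot_point(t,n)
        if s: 
            mm=viewer.camera_model(n); q=cv2.undistortPoints(np.array([[s[0]["position"]]],float),np.array(mm["camera_matrix"]),np.array(mm["distortion"]))[0,0]
            R=np.array(mm["R"]);c=-R.T@np.array(mm["t"]); ray=R.T@np.r_[q,1]; print("   origin",c-ray*c[2]/ray[2],round(s[0]["score"],2))
np.savez("d0.npz",**out)
p,d=viewer.camera("wrist"); cv2.imwrite("pics/wrist0.png",p); print(viewer.camera_model("wrist")["mount"])
P=cloud("wrist",d); np.save("w0.npy",P)
print(monitor.get_obs()["clock"])
E
```

```text
scene can 0.63 [317.8, 168.3, 26.8, 82.4] lo [ 0.4776 -0.0213  0.0027] hi [0.5754 0.1012 0.2338]
   origin [0.5423 0.0038 0.    ] 0.72
scene organiser 0.67 [160.2, 182.5, 118.3, 125.6] lo [ 0.3626 -0.3499  0.0054] hi [ 0.5831 -0.1652  0.179 ]
   origin [ 0.551  -0.1573  0.    ] 0.89
scene pots 0.65 [278.6, 265.2, 56.2, 80.8] lo [ 0.6661 -0.2397  0.0064] hi [ 0.7636 -0.1364  0.1491]
   origin [ 0.6972 -0.1755  0.    ] 0.86
scene jar 0.49 [348.0, 136.4, 69.5, 40.8] lo [0.3282 0.2337 0.0023] hi [0.4473 0.3776 0.1034]
scene feed 0.91 [205.5, 294.8, 35.1, 54.1] lo [ 0.6228 -0.3716  0.0089] hi [ 0.6655 -0.3156  0.1526]
   origin [ 0.6373 -0.3421  0.    ] 0.85
top can 0.96 [291.1, 231.4, 26.4, 30.9] lo [ 0.5175 -0.0203 -0.0004] hi [0.5725 0.0312 0.2339]
   origin [0.5459 0.0033 0.    ] 0.84
top organiser 0.76 [370.7, 230.4, 105.3, 109.6] lo [ 0.3658 -0.3445  0.0261] hi [ 0.5684 -0.1678  0.1785]
   origin [ 0.5417 -0.1644  0.    ] 0.73
top pots 0.89 [361.0, 158.2, 55.5, 57.8] lo [ 0.6408 -0.2306  0.0096] hi [ 0.7429 -0.1222  0.1488]
   origin [0.5497 0.0084 0.    ] 0.73
top jar 0.78 [359.1, 293.8, 21.8, 30.0] lo [ 0.3836 -0.1718  0.0403] hi [ 0.4384 -0.118   0.0781]
   origin [ 0.4147 -0.1439  0.    ] 0.84
top feed 0.89 [435.8, 198.4, 37.9, 33.9] lo [ 0.6009 -0.3599  0.0142] hi [ 0.6574 -0.3104  0.1522]
   origin [ 0.6322 -0.3401  0.    ] 0.76
[[ 0.0008 -0.2746  0.9616 -0.1429]
 [ 1.      0.0007 -0.0006 -0.0008]
 [-0.0005  0.9616  0.2746 -0.069 ]
 [ 0.      0.      0.      1.    ]]
1.25
```

View pics/wrist0.png

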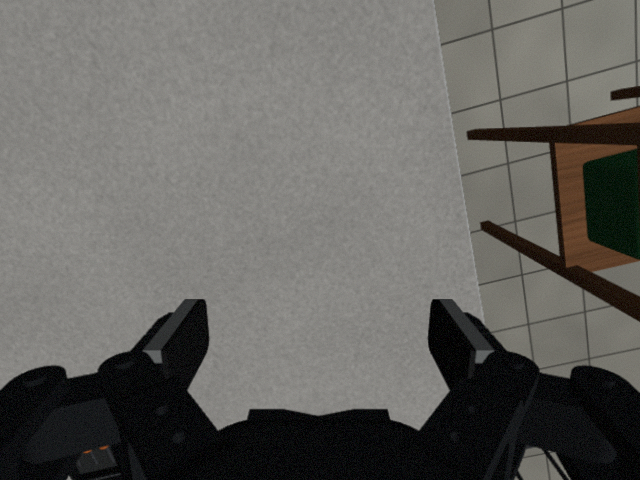

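Run:
```python
from h import *
P=np.load("w0.npy"); 
Q=P[(P[:,0]>-0.12)&(P[:,0]<0.02)]
print(len(Q), P[:,0].min())
for a in np.arange(-0.12,0.02,0.008):
    s=Q[(Q[:,0]>=a)&(Q[:,0]<a+.008)]
    if len(s)>5: print(round(a,3),len(s),"y",np.percentile(s[:,1],[0.5,99.5]).round(4),"z",np.percentile(s[:,2],[1,99]).round(4))
```

```text
64704 -0.10020562467677399
-0.104 2856 y [-0.0264  0.0246] z [-0.0203 -0.0169]
-0.096 8536 y [-0.0331  0.0314] z [-0.0196 -0.0097]
-0.088 14400 y [-0.0627  0.0616] z [-0.0174 -0.0005]
-0.08 10239 y [-0.0701  0.0686] z [-0.0172  0.0087]
-0.072 15913 y [-0.0738  0.072 ] z [-0.0134  0.0114]
-0.064 4386 y [-0.0738  0.0722] z [-0.0134  0.0068]
-0.056 1613 y [-0.0617  0.0605] z [-0.0119 -0.0013]
-0.048 1843 y [-0.0569  0.0551] z [-0.0112  0.0083]
-0.04 1952 y [-0.057   0.0553] z [-0.0112  0.0111]
-0.032 1629 y [-0.0569  0.0553] z [-0.011   0.0111]
-0.024 1149 y [-0.0559  0.054 ] z [-0.0109  0.011 ]
-0.016 188 y [-0.0443  0.0423] z [-0.0088  0.0102]
```

Run:
```python
from h import *
from scipy.optimize import least_squares
np.set_printoptions(precision=4,suppress=True)
z=np.load("d0.npz")
for n in("scene","top"):
    P=cloud(n,z[n],z[n+"organiser"]); S=P[(P[:,2]>0.165)&(P[:,2]<0.19)]
    r=cv2.minAreaRect(S[:,:2].astype(np.float32)); print(n,"org",len(S),r,cv2.boxPoints(r).tolist())
    for t,r0,lo,hi in(("can",.0285,.03,.165),("pots",.0625,.01,.06),("pots",.043,.135,.15),("jar",.033,.01,.07),("feed",.032,.02,.1)):
        if n+t not in z: continue
        P=cloud(n,z[n],z[n+t]); S=P[(P[:,2]>lo)&(P[:,2]<hi)]
        if len(S)<20: continue
        c0=np.median(S[:,:2],0)
        f=least_squares(lambda c:np.hypot(*(S[:,:2]-c).T)-r0,c0+[.02,0],loss="soft_l1",f_scale=.002)
        print(n,t,lo,len(S),f.x,np.sqrt(np.median(f.fun**2)))
o=monitor.get_obs(); print(Ro.from_quat(o["ee_rot"]).as_matrix())
```

```text
scene org 1019 ((0.4704059660434723, -0.25613048672676086), (0.20397883653640747, 0.15209075808525085), 15.445515632629395) [[0.35184744000434875, -0.20999357104301453], [0.39235255122184753, -0.35659143328666687], [0.5889644622802734, -0.3022674024105072], [0.5484594106674194, -0.15566954016685486]]
scene can 0.03 892 [ 0.5855 -0.0236] 0.005706036905540835
scene pots 0.01 657 [ 0.794  -0.2407] 0.011406343700681595
scene pots 0.135 1286 [ 0.7021 -0.1792] 0.010353808657629256
scene jar 0.01 846 [0.385  0.2923] 0.022653245950491712
scene feed 0.02 705 [ 0.6859 -0.3576] 0.0068560323891825314
top org 775 ((0.4698582887649536, -0.25841957330703735), (0.19884353876113892, 0.1517949402332306), 15.565155982971191) [[0.3537168502807617, -0.2119838148355484], [0.39444857835769653, -0.35821181535720825], [0.5859997272491455, -0.3048553466796875], [0.5452679991722107, -0.15862733125686646]]
top can 0.03 73 [0.5457 0.0057] 9.829556607593784e-05
top pots 0.01 194 [ 0.7016 -0.1807] 0.0002980307642734878
top pots 0.135 1300 [ 0.7008 -0.1799] 0.011605706047606287
top jar 0.01 116 [ 0.4286 -0.1004] 0.009193211185226795
top feed 0.02 383 [ 0.6325 -0.3429] 0.0008280437225166581
[[ 0.      0.2579  0.9662]
 [ 0.0001  0.9662 -0.2579]
 [-1.      0.0001 -0.    ]]
```

>>> send_rows --grip '[255,255,255,255,255]' --pt "0 -20 -28" --pt "0 -40 -56" --pt "0 -60 -84" --pt "0 -80 -112" --pt "0 -100 -140" --twist '[0,0,0,0,0]'

```text
clock: 1.67
position: [-0.0013, 0.5426, 0.2314]
ee_rot: [0.092, 0.701, -0.092, 0.701]
ft_force: [-0.6, -0.2, -0.0]
grip_width: 0.298
```

>>> send_rows --grip '[255,255,255,255,255]' --pt "0 -26 -20" --pt "0 -52 -40" --pt "0 -78 -60" --pt "0 -104 -80" --pt "0 -130 -100" --twist '[0,0,0,0,0]'

```text
clock: 2.08
position: [-0.1311, 0.4424, 0.2315]
ee_rot: [0.092, 0.701, -0.092, 0.701]
ft_force: [-0.9, 0.9, -0.2]
grip_width: 0.002
```

```bash
cat >> h.py <<'E'
def st():
    o=monitor.get_obs(); R=Ro.from_quat(o["ee_rot"]).as_matrix(); np.set_printoptions(precision=4,suppress=True)
    print("t",o["clock"],"p",np.array(o["position"]),"q",np.array(o["joint_pos"]),"F",np.array(o["ft_force"]).round(1),"g",o["grip_width"]); print(R); return o,R
E
python3 -c "
from h import *
st()"
```

```text
t 2.0833 p [-0.1311  0.4424  0.2315] q [-1.6457 -0.0141 -0.3074  1.8575 -0.004   1.297  -0.642 ] F [-0.9  0.9 -0.2] g 0.0017646971151542288
[[ 0.0001  0.2579  0.9662]
 [ 0.0006  0.9662 -0.2579]
 [-1.      0.0007 -0.    ]]
```

>>> send_rows --grip '[255,255,255,255,255]' --pt "0 -20 12" --pt "0 -40 24" --pt "0 -60 36" --pt "0 -80 48" --pt "0 -100 60" --twist '[0,0,0,0,0]'

```text
clock: 2.5
position: [-0.0976, 0.3304, 0.2313]
ee_rot: [0.092, 0.701, -0.092, 0.701]
ft_force: [0.3, 0.2, 0.3]
grip_width: -0.001
```

```bash
python3 -c "
from h import *
st()"
```

```text
t 2.5 p [-0.0976  0.3304  0.2313] q [-1.6309 -0.2976 -0.292   2.0935 -0.0868  1.3342 -0.5802] F [0.3 0.2 0.3] g -0.0013836113914825932
[[-0.0001  0.2577  0.9662]
 [ 0.0005  0.9662 -0.2577]
 [-1.      0.0004 -0.0002]]
```

>>> send_rows --grip '[255,255,255,255,255]' --pt "0 -20 12" --pt "0 -40 24" --pt "0 -60 36" --pt "0 -80 48" --pt "0 -100 60" --twist '[0,0,0,0,0]'

```text
clock: 2.92
position: [-0.0837, 0.2454, 0.223]
ee_rot: [0.073, 0.699, -0.09, 0.705]
ft_force: [-3.7, -1.9, 1.1]
grip_width: -0.001
```

```bash
python3 -c "
from h import *
st()"
```

```text
t 2.9167 p [-0.0837  0.2454  0.223 ] q [-1.6935 -0.4989 -0.2598  2.2396 -0.1279  1.4132 -0.5588] F [-3.7 -1.9  1.1] g -0.0013625233876860343
[[ 0.0057  0.2282  0.9736]
 [-0.0246  0.9733 -0.228 ]
 [-0.9997 -0.0226  0.0111]]
```

>>> send_rows --grip '[255,255,255,255,255]' --pt "0 -15 5" --pt "0 -30 10" --pt "0 -45 15" --pt "0 -60 20" --pt "0 -75 25" --twist '[0,0,0,0,0]'

```text
clock: 3.33
position: [-0.0769, 0.191, 0.1808]
ee_rot: [0.051, 0.677, -0.147, 0.72]
ft_force: [-0.2, 0.4, 0.3]
grip_width: 0.001
```

```bash
python3 -c "
from h import *
st()"
```

```text
t 3.3333 p [-0.0769  0.191   0.1808] q [-1.8281 -0.4993 -0.2059  2.3399 -0.1218  1.4412 -0.6882] F [-0.2  0.4  0.3] g 0.0014526364182387479
[[ 0.0407  0.2805  0.959 ]
 [-0.1428  0.9516 -0.2722]
 [-0.9889 -0.1258  0.0788]]
```

>>> send_rows --grip '[255,255,255,255,255]' --pt "-20 -8 0" --pt "-40 -16 0" --pt "-60 -24 0" --pt "-80 -32 0" --pt "-100 -40 0" --twist '[0,0,0,0,0]'

```text
clock: 3.75
position: [-0.1073, 0.1775, 0.2683]
ee_rot: [0.026, 0.659, -0.15, 0.737]
ft_force: [0.7, 0.3, 0.6]
grip_width: 0.004
```

```bash
python3 -c "
from h import *
st()
p,d=viewer.camera('scene'); cv2.imwrite('pics/s1.png',p)"
```

```text
t 3.75 p [-0.1073  0.1775  0.2683] q [-2.2846 -0.4995  0.0217  2.1676 -0.0426  1.6737 -0.9476] F [0.7 0.3 0.6] g 0.004438284964870447
[[ 0.0869  0.256   0.9628]
 [-0.1865  0.9535 -0.2367]
 [-0.9786 -0.1589  0.1306]]
```

View pics/s1.png

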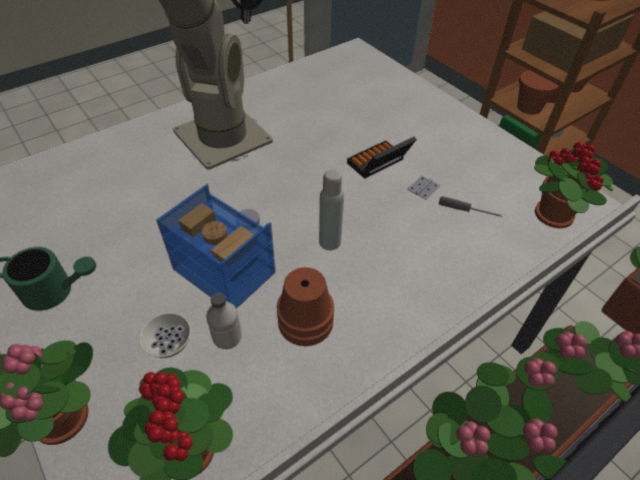

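>>> send_rows --grip '[255,255,255,255,255]' --pt "0 30 5" --pt "0 60 10" --pt "0 90 15" --pt "0 120 20" --pt "0 150 25" --twist '[0,0,0,0,0]'

```text
clock: 4.22
position: [-0.0445, 0.3163, 0.2474]
ee_rot: [0.027, 0.659, -0.149, 0.736]
ft_force: [-0.8, 1.0, -0.9]
grip_width: -0.004
```

```bash
python3 -c "
from h import *
st()"
```

```text
t 4.2167 p [-0.0445  0.3163  0.2474] q [-2.2119 -0.2403  0.283   2.0267  0.0798  1.5508 -0.6323] F [-0.8  1.  -0.9] g -0.0038605706613397124
[[ 0.0862  0.2541  0.9633]
 [-0.1841  0.9543 -0.2353]
 [-0.9791 -0.157   0.129 ]]
```

```bash
cat >> h.py <<'E'
def to(*pts):
    o,R=st(); p=np.array(o["position"])
    for q in pts: print(q,"->",(R.T@(np.array(q)-p)*1000).round(0))
E
python3 -c "
from h import *
z=np.load('d0.npz')
P=cloud('top',z['top']); 
for n in('top','scene'):
  P=cloud(n,z[n])
  s=P[(P[:,0]>0)&(P[:,0]<0.6)&(P[:,1]<-0.4)&(P[:,1]>-1.2)]; print(np.percentile(s[:,2],[50,99,99.9,100]))
to((.15,.40,.36),(.42,.2,.38),(.45,-.15,.40),(.28,-.55,.40),(.2,-.7,.40))"
```

```text
[0.00084334 0.17943334 0.21735649 0.22340341]
[0.00171824 0.21498653 0.22210366 0.22388745]
t 4.2167 p [-0.0445  0.3163  0.2474] q [-2.2119 -0.2403  0.283   2.0267  0.0798  1.5508 -0.6323] F [-0.8  1.  -0.9] g -0.0038605706613397124
[[ 0.0862  0.2541  0.9633]
 [-0.1841  0.9543 -0.2353]
 [-0.9791 -0.157   0.129 ]]
(0.15, 0.4, 0.36) -> [-109.  112.  182.]
(0.42, 0.2, 0.38) -> [-68. -14. 492.]
(0.45, -0.15, 0.4) -> [ -21. -343.  606.]
(0.28, -0.55, 0.4) -> [  38. -768.  536.]
(0.2, -0.7, 0.4) -> [  59. -932.  494.]
```

>>> send_rows --grip '[255,255,255,255,255]' --pt "-20 18 30" --pt "-40 36 60" --pt "-60 54 90" --pt "-80 72 120" --pt "-100 90 150" --twist '[0,0,0,0,0]'

```text
clock: 4.63
position: [0.1152, 0.3842, 0.3518]
ee_rot: [0.027, 0.659, -0.149, 0.736]
ft_force: [0.1, 1.9, -0.7]
grip_width: -0.0
```

>>> send_rows --grip '[255,255,255,255,255]' --pt "4 -14 38" --pt "8 -28 76" --pt "12 -42 114" --pt "16 -56 152" --pt "20 -70 190" --twist '[0,0,0,0,0]'

```text
clock: 5.05
position: [0.2818, 0.2673, 0.3668]
ee_rot: [0.027, 0.659, -0.149, 0.736]
ft_force: [0.2, 1.0, 0.7]
grip_width: -0.001
```

>>> send_rows --grip '[255,255,255,255,255]' --pt "3 -16 30" --pt "6 -32 60" --pt "9 -48 90" --pt "12 -64 120" --pt "15 -80 150" --twist '[0,0,0,0,0]'

```text
clock: 5.47
position: [0.4069, 0.1527, 0.3841]
ee_rot: [0.027, 0.659, -0.149, 0.736]
ft_force: [0.6, 0.2, 0.0]
grip_width: 0.0
```

```bash
python3 -c "
from h import *
to((.45,-.1,.40),(.43,-.3,.4),(.30,-.48,.40),(.22,-.65,.40))"
```

```text
t 5.4667 p [0.4069 0.1527 0.3841] q [-1.8654 -0.412   0.924   1.7025  0.5104  1.7867  0.4075] F [0.6 0.2 0. ] g 0.0004639470969154315
[[ 0.0859  0.2546  0.9632]
 [-0.184   0.9542 -0.2358]
 [-0.9792 -0.157   0.1288]]
(0.45, -0.1, 0.4) -> [  35. -233.  103.]
(0.43, -0.3, 0.4) -> [  70. -429.  131.]
(0.3, -0.48, 0.4) -> [  92. -633.   48.]
(0.22, -0.65, 0.4) -> [ 116. -816.   11.]
```

>>> send_rows --grip '[255,255,255,255,255]' --pt "7 -38 16" --pt "14 -76 32" --pt "21 -114 48" --pt "28 -152 64" --pt "35 -190 80" --twist '[0,0,0,0,0]'

```text
clock: 5.88
position: [0.4371, -0.0539, 0.3902]
ee_rot: [0.027, 0.659, -0.149, 0.737]
ft_force: [0.2, -0.7, 0.2]
grip_width: 0.001
```

```bash
python3 -c "
from h import *
to((.43,-.3,.4),(.30,-.48,.40),(.22,-.65,.40))"
```

```text
t 5.8833 p [ 0.4371 -0.0539  0.3902] q [-1.3362 -0.4824  0.8288  1.7395  0.5612  1.7421  0.8462] F [ 0.2 -0.7  0.2] g 0.0010655683314055803
[[ 0.0869  0.2545  0.9632]
 [-0.1839  0.9543 -0.2356]
 [-0.9791 -0.1566  0.1297]]
(0.43, -0.3, 0.4) -> [  35. -238.   52.]
(0.3, -0.48, 0.4) -> [  57. -443.  -30.]
(0.22, -0.65, 0.4) -> [  81. -626.  -67.]
```

>>> send_rows --grip '[255,255,255,255,255]' --pt "6 -40 6" --pt "12 -80 12" --pt "18 -120 18" --pt "24 -160 20" --pt "30 -200 22" --twist '[0,0,0,0,0]'

```text
clock: 6.3
position: [0.4091, -0.2555, 0.3953]
ee_rot: [0.027, 0.659, -0.149, 0.737]
ft_force: [2.1, -0.0, 0.3]
grip_width: 0.002
```

>>> send_rows --grip '[255,255,255,255,255]' --pt "5 -40 -10" --pt "10 -80 -20" --pt "15 -120 -30" --pt "20 -160 -40" --pt "25 -200 -50" --twist '[0,0,0,0,0]'

```text
clock: 6.72
position: [0.3112, -0.4388, 0.3958]
ee_rot: [0.027, 0.659, -0.15, 0.737]
ft_force: [1.0, -0.0, -0.1]
grip_width: 0.0
```

```bash
python3 -c "
from h import *
to((.30,-.48,.40),(.22,-.65,.40),(.22,-.85,.5),(.22,-.85,.40),)"
```

```text
t 6.7167 p [ 0.3112 -0.4388  0.3958] q [-0.6823 -0.4774  1.0991  1.6113  0.5584  1.584   1.7775] F [ 1.  -0.  -0.1] g 0.00010158146038197591
[[ 0.0869  0.2556  0.9629]
 [-0.1851  0.9539 -0.2365]
 [-0.9789 -0.1577  0.1302]]
(0.3, -0.48, 0.4) -> [  3. -43.  -1.]
(0.22, -0.65, 0.4) -> [  27. -225.  -37.]
(0.22, -0.85, 0.5) -> [ -34. -432.   23.]
(0.22, -0.85, 0.4) -> [  64. -416.   10.]
```

>>> send_rows --grip '[255,255,255,255,255]' --pt "5 -40 -6" --pt "10 -80 -12" --pt "15 -120 -18" --pt "20 -160 -24" --pt "25 -200 -30" --twist '[0,0,0,0,0]'

```text
clock: 7.13
position: [0.2245, -0.5646, 0.4031]
ee_rot: [0.016, 0.652, -0.159, 0.741]
ft_force: [-0.3, -0.8, -0.1]
grip_width: 0.001
```

>>> send_rows --grip '[255,255,255,255,255]' --pt "0 -40 2" --pt "0 -80 4" --pt "0 -120 6" --pt "0 -160 8" --pt "0 -200 10" --twist '[0,0,0,0,0]'

```text
clock: 7.55
position: [0.169, -0.595, 0.4322]
ee_rot: [0.005, 0.647, -0.17, 0.744]
ft_force: [-0.0, -0.1, -0.3]
grip_width: -0.001
```

```bash
python3 -c "
from h import *
to((.22,-.95,.45))"
```

```text
t 7.55 p [ 0.169  -0.595   0.4322] q [-0.5914 -0.4993  1.3383  1.4114  0.5841  1.5637  2.1815] F [-0.  -0.1 -0.3] g -0.0009672732061255916
[[ 0.1057  0.2595  0.9599]
 [-0.2455  0.9423 -0.2277]
 [-0.9636 -0.2116  0.1633]]
(0.22, -0.95, 0.45) -> [  75. -325.  133.]
```

>>> send_rows --grip '[255,255,255,255,255]' --pt "20 -40 20" --pt "40 -80 40" --pt "60 -120 60" --pt "80 -160 80" --pt "100 -180 100" --twist '[0,0,0,0,0]'

```text
clock: 7.97
position: [0.1708, -0.6058, 0.4163]
ee_rot: [-0.006, 0.641, -0.181, 0.746]
ft_force: [-0.1, 0.5, -0.6]
grip_width: -0.004
```

```bash
python3 -c "
from h import *
to((.22,-.95,.45))"
```

```text
t 7.9667 p [ 0.1708 -0.6058  0.4163] q [-0.5679 -0.4989  1.3384  1.4574  0.5949  1.4918  2.1781] F [-0.1  0.5 -0.6] g -0.00407233950639638
[[ 0.1132  0.2629  0.9582]
 [-0.2787  0.9341 -0.2233]
 [-0.9537 -0.2417  0.179 ]]
(0.22, -0.95, 0.45) -> [  69. -317.  130.]
```

>>> send_rows --grip '[255,255,255,255,255]' --pt "40 -40 0" --pt "80 -80 0" --pt "120 -120 0" --pt "160 -160 0" --pt "200 -200 0" --twist '[0,0,0,0,0]'

```text
clock: 8.38
position: [0.1307, -0.618, 0.3569]
ee_rot: [-0.017, 0.636, -0.193, 0.747]
ft_force: [-0.8, 0.1, 1.0]
grip_width: 0.006
```

>>> send_rows --grip '[255,255,255,255,255]' --pt "0 -40 0" --pt "0 -80 0" --pt "0 -120 0" --pt "0 -160 0" --pt "0 -200 0" --twist '[0,0,0,0,0]'

```text
clock: 8.8
position: [0.0848, -0.6408, 0.4062]
ee_rot: [-0.028, 0.631, -0.204, 0.748]
ft_force: [1.2, -0.3, -0.2]
grip_width: 0.002
```

```bash
python3 -c "
from h import *
to((.22,-.95,.45))"
```

```text
t 8.8 p [ 0.0848 -0.6408  0.4062] q [-0.3788 -0.4989  1.3382  1.4986  0.5701  1.3836  2.3368] F [ 1.2 -0.3 -0.2] g 0.0023450900602732827
[[ 0.1194  0.2704  0.9553]
 [-0.341   0.9148 -0.2163]
 [-0.9325 -0.2999  0.2015]]
(0.22, -0.95, 0.45) -> [  81. -259.  205.]
```

>>> send_rows --grip '[255,255,255,255,255]' --pt "40 -40 0" --pt "80 -80 0" --pt "120 -120 0" --pt "160 -160 0" --pt "200 -200 0" --twist '[0,0,0,0,0]'

```text
clock: 9.22
position: [0.0623, -0.6455, 0.3593]
ee_rot: [-0.038, 0.628, -0.216, 0.747]
ft_force: [-0.6, 0.0, -0.1]
grip_width: 0.001
```

```bash
python3 -c "
from h import *
st()
p,d=viewer.camera('wrist'); cv2.imwrite('pics/w1.png',p)
P=cloud('wrist',d);Q=P[(P[:,0]>-0.12)&(P[:,0]<0.02)&(abs(P[:,1])<.1)]
for a in np.arange(-0.12,0.02,0.01):
    s=Q[(Q[:,0]>=a)&(Q[:,0]<a+.01)]
    if len(s)>5: print(round(a,3),len(s),'y',np.percentile(s[:,1],[0.5,99.5]).round(4),'z',np.percentile(s[:,2],[1,99]).round(4))
"
```

```text
t 9.2167 p [ 0.0623 -0.6455  0.3593] q [-0.2856 -0.4989  1.3383  1.6167  0.568   1.25    2.3626] F [-0.6  0.  -0.1] g 0.0012418080958903393
[[ 0.1184  0.2738  0.9545]
 [-0.3701  0.9041 -0.2134]
 [-0.9214 -0.328   0.2083]]
-0.1 7212 y [-0.0555  0.0541] z [-0.0201 -0.0101]
-0.09 21101 y [-0.0588  0.0574] z [-0.0173 -0.0036]
-0.08 17044 y [-0.0553  0.0532] z [-0.0172  0.0065]
-0.07 8030 y [-0.0479  0.046 ] z [-0.017   0.0086]
-0.06 9007 y [-0.0391  0.0374] z [-0.0132  0.0087]
-0.05 3107 y [-0.0324  0.031 ] z [-0.0133  0.0099]
-0.04 1220 y [-0.0134  0.0115] z [-0.0114  0.0109]
-0.03 1002 y [-0.0143  0.0127] z [-0.0109 -0.0058]
-0.02 788 y [-0.0141  0.0126] z [-0.0109 -0.0058]
-0.01 314 y [-0.0132  0.0116] z [-0.0109 -0.0058]
```

>>> send_rows --grip '[220,220,220,220,220]' --pt "0 -40 0" --pt "0 -80 0" --pt "0 -120 0" --pt "0 -160 0" --pt "0 -200 0" --twist '[7,14,21,28,35]'

```text
clock: 9.68
position: [0.0269, -0.6632, 0.4157]
ee_rot: [0.178, 0.527, -0.406, 0.725]
ft_force: [-0.1, 0.5, 0.3]
grip_width: 0.135
```

```bash
python3 -c "
from h import *
o,R=st(); print(R.T@[0,-200,0],R.T@[0,-140,-140])"
```

```text
t 9.6833 p [ 0.0269 -0.6632  0.4157] q [-0.2725 -0.4989  1.3382  1.4954  0.5618  1.3227  1.8243] F [-0.1  0.5  0.3] g 0.1346802757390448
[[ 0.1156  0.7765  0.6194]
 [-0.4011  0.607  -0.6861]
 [-0.9087 -0.1691  0.3816]]
[  80.2125 -121.3913  137.2229] [183.3702 -61.3033  42.6294]
```

>>> send_rows --grip '[180,180,180,180,180]' --pt "30 -20 20" --pt "60 -40 40" --pt "90 -60 60" --pt "120 -80 80" --pt "150 -100 100" --twist '[7,14,21,28,35]'

```text
clock: 10.1
position: [0.0307, -0.6685, 0.3808]
ee_rot: [0.377, 0.372, -0.552, 0.643]
ft_force: [-0.1, -0.6, 0.2]
grip_width: 0.292
```

```bash
python3 -c "
from h import *
o,R=st(); print(R.T@[0,-200,0],R.T@[0,-140,-140])"
```

```text
t 10.1 p [ 0.0307 -0.6685  0.3808] q [-0.2408 -0.4988  1.3382  1.5872  0.5798  1.2156  1.1926] F [-0.1 -0.6  0.2] g 0.29248428462647996
[[ 0.1126  0.9917  0.0617]
 [-0.4299  0.1045 -0.8968]
 [-0.8959  0.0745  0.4381]]
[ 85.972  -20.9092 179.3645] [185.5994 -25.0603  64.2248]
```

>>> send_rows --grip '[180,180,180,180,180]' --pt "16 -4 36" --pt "32 -8 72" --pt "48 -12 108" --pt "64 -16 144" --pt "80 -20 180" --twist '[-5,-10,-10,-10,-10]'

```text
clock: 10.52
position: [0.0324, -0.6803, 0.4011]
ee_rot: [0.309, 0.411, -0.525, 0.678]
ft_force: [0.4, 0.0, -0.3]
grip_width: 0.296
```

>>> send_rows --grip '[180,180,180,180,180]' --pt "36 0 12" --pt "72 0 24" --pt "108 0 36" --pt "144 0 48" --pt "180 0 60" --twist '[0,0,0,0,0]'

```text
clock: 10.93
position: [0.0533, -0.6746, 0.3341]
ee_rot: [0.3, 0.404, -0.532, 0.681]
ft_force: [0.6, 0.1, -0.0]
grip_width: 0.295
```

>>> send_rows --grip '[180,180,180,180,180]' --pt "16 0 36" --pt "32 0 72" --pt "48 0 108" --pt "64 0 144" --pt "80 0 180" --twist '[0,0,0,0,0]'

```text
clock: 11.35
position: [0.0784, -0.6893, 0.3722]
ee_rot: [0.291, 0.396, -0.538, 0.685]
ft_force: [0.9, -0.4, -0.2]
grip_width: 0.294
```

```bash
python3 -c "
from h import *
o,R=st(); print(R.T@[0,-200,0],R.T@[0,-140,-140],np.degrees(np.arccos(-R[2,0])))"
```

```text
t 11.35 p [ 0.0784 -0.6893  0.3722] q [-0.3142 -0.4989  1.3386  1.639   0.6786  1.1097  1.2412] F [ 0.9 -0.4 -0.2] g 0.29393233245726025
[[ 0.1088  0.9673  0.2289]
 [-0.5063  0.2521 -0.8247]
 [-0.8555 -0.0262  0.5172]]
[101.2613 -50.4205 164.9361] [190.6473 -31.6327  43.0461] 31.189415574779655
```

>>> send_rows --grip '[180,180,180,180,180]' --pt "36 10 12" --pt "72 20 24" --pt "108 30 36" --pt "144 40 48" --pt "180 50 60" --twist '[0,0,0,0,0]'

```text
clock: 11.77
position: [0.1185, -0.6762, 0.3168]
ee_rot: [0.285, 0.388, -0.542, 0.689]
ft_force: [-0.7, -0.4, -0.7]
grip_width: 0.289
```

>>> send_rows --grip '[180,180,180,180,180]' --pt "16 10 36" --pt "32 20 72" --pt "48 30 108" --pt "64 40 144" --pt "80 50 180" --twist '[0,0,0,0,0]'

```text
clock: 12.18
position: [0.1587, -0.6868, 0.3629]
ee_rot: [0.278, 0.38, -0.546, 0.693]
ft_force: [-0.0, -0.0, 0.1]
grip_width: 0.292
```

```bash
python3 -c "
from h import *
to((.3,-.5,.42),(.42,-.3,.42),(.45,-.1,.42),(.47,.15,.4))"
```

```text
t 12.1833 p [ 0.1587 -0.6868  0.3629] q [-0.4516 -0.499   1.339   1.6808  0.7933  1.0705  1.0473] F [-0.  -0.   0.1] g 0.29224141127054004
[[ 0.1161  0.9678  0.2233]
 [-0.546   0.25   -0.7996]
 [-0.8297 -0.0291  0.5575]]
(0.3, -0.5, 0.42) -> [-133.  182.  -86.]
(0.42, -0.3, 0.42) -> [-228.  348. -219.]
(0.45, -0.1, 0.42) -> [-334.  427. -372.]
(0.47, 0.15, 0.4) -> [-452.  509. -579.]
```

>>> send_rows --grip '[180,180,180,180,180]' --pt "-21 29 -14" --pt "-42 58 -28" --pt "-63 87 -42" --pt "-84 116 -56" --pt "-105 145 -70" --twist '[0,0,0,0,0]'

```text
clock: 12.6
position: [0.2716, -0.5355, 0.4064]
ee_rot: [0.278, 0.38, -0.546, 0.693]
ft_force: [1.1, -0.8, 0.5]
grip_width: 0.296
```

>>> send_rows --grip '[180,180,180,180,180]' --pt "-19 29 -20" --pt "-38 58 -40" --pt "-57 87 -60" --pt "-76 116 -80" --pt "-95 145 -100" --twist '[0,0,0,0,0]'

```text
clock: 13.02
position: [0.3785, -0.3671, 0.4252]
ee_rot: [0.278, 0.38, -0.546, 0.693]
ft_force: [0.6, -0.7, -0.3]
grip_width: 0.295
```

>>> send_rows --grip '[180,180,180,180,180]' --pt "-16 19 -25" --pt "-32 38 -50" --pt "-48 57 -75" --pt "-64 76 -100" --pt "-80 95 -125" --twist '[0,0,0,0,0]'

```text
clock: 13.43
position: [0.4328, -0.1996, 0.4189]
ee_rot: [0.278, 0.38, -0.546, 0.694]
ft_force: [1.5, -0.6, 0.1]
grip_width: 0.291
```

```bash
python3 -c "
from h import *
to((.45,-.1,.40),(.47,.15,.4),(.51,.15,.3),(.51,.15,.1),(.51,.13,.03))"
```

```text
t 13.4333 p [ 0.4328 -0.1996  0.4189] q [-0.3962 -0.2524  0.2496  1.7906  0.6527  1.5596  0.1137] F [ 1.5 -0.6  0.1] g 0.2913248470049607
[[ 0.1163  0.9677  0.2237]
 [-0.5458  0.2504 -0.7996]
 [-0.8298 -0.0291  0.5573]]
(0.45, -0.1, 0.4) -> [-37.  42. -86.]
(0.47, 0.15, 0.4) -> [-171.  124. -282.]
(0.51, 0.15, 0.3) -> [ -83.  166. -329.]
(0.51, 0.15, 0.1) -> [  83.  172. -440.]
(0.51, 0.13, 0.03) -> [ 152.  169. -463.]
```

```bash
python3 -c "
from h import *
z=np.load('d0.npz')
P=cloud('top',z['top'])
s=P[(P[:,0]>.3)&(P[:,0]<0.65)&(P[:,1]>.08)&(P[:,1]<.5)&(P[:,2]>.006)]
for lo,hi in((.006,.03),(.03,.07),(.07,.12)):
  q=s[(s[:,2]>lo)&(s[:,2]<hi)]; print(lo,len(q),np.percentile(q,[1,99],axis=0))
to((.45,-.05,.40),(.48,.15,.38),(.52,.11,.2),(.52,.11,.05),(.52,.10,.018))"
```

```text
0.006 2692 [[0.32784318 0.23388454 0.00625596]
 [0.64491902 0.38171956 0.02816685]]
0.03 486 [[0.40755266 0.23327551 0.03041628]
 [0.43439399 0.38137462 0.06969465]]
0.07 465 [[0.42523067 0.23305665 0.07058617]
 [0.44849841 0.3814347  0.10483456]]
t 13.4333 p [ 0.4328 -0.1996  0.4189] q [-0.3962 -0.2524  0.2496  1.7906  0.6527  1.5596  0.1137] F [ 1.5 -0.6  0.1] g 0.2913248470049607
[[ 0.1163  0.9677  0.2237]
 [-0.5458  0.2504 -0.7996]
 [-0.8298 -0.0291  0.5573]]
(0.45, -0.05, 0.4) -> [ -64.   55. -126.]
(0.48, 0.15, 0.38) -> [-153.  134. -291.]
(0.52, 0.11, 0.2) -> [  23.  168. -350.]
(0.52, 0.11, 0.05) -> [ 147.  173. -434.]
(0.52, 0.1, 0.018) -> [ 179.  171. -443.]
```

>>> send_rows --grip '[180,180,180,180,180]' --pt "-15 13 -29" --pt "-31 27 -58" --pt "-46 40 -88" --pt "-62 54 -117" --pt "-77 67 -146" --twist '[0,0,0,0,0]'

```text
clock: 13.85
position: [0.4557, -0.0237, 0.3993]
ee_rot: [0.278, 0.38, -0.545, 0.694]
ft_force: [0.5, -0.5, 0.1]
grip_width: 0.293
```

>>> send_rows --grip '[180,180,180,180,180]' --pt "-15 13 -29" --pt "-31 27 -58" --pt "-46 40 -88" --pt "-62 54 -117" --pt "-77 67 -146" --twist '[0,0,0,0,0]'

```text
clock: 14.27
position: [0.4789, 0.1519, 0.3796]
ee_rot: [0.278, 0.38, -0.546, 0.694]
ft_force: [0.5, 0.6, 0.7]
grip_width: 0.292
```

```bash
python3 -c "
from h import *
to((.521,.10,.25),(.521,.10,.05),(.521,.095,.016))"
```

```text
t 14.2667 p [0.4789 0.1519 0.3796] q [-0.6734  0.1472 -0.0755  1.5008  0.5244  1.7948 -0.4472] F [0.5 0.6 0.7] g 0.29199647780278415
[[ 0.1161  0.9676  0.2242]
 [-0.5458  0.2508 -0.7995]
 [-0.8299 -0.0296  0.5572]]
(0.521, 0.1, 0.25) -> [141.  32. -21.]
(0.521, 0.1, 0.05) -> [ 307.   37. -133.]
(0.521, 0.095, 0.016) -> [ 338.   37. -148.]
```

>>> send_rows --grip '[180,180,180,180,180]' --pt "28 6 -4" --pt "56 12 -8" --pt "84 18 -12" --pt "112 25 -16" --pt "141 32 -21" --twist '[0,0,0,0,0]'

```text
clock: 14.68
position: [0.522, 0.0975, 0.2492]
ee_rot: [0.278, 0.38, -0.545, 0.694]
ft_force: [0.1, -0.2, -0.1]
grip_width: 0.297
```

>>> send_rows --grip '[180,180,180,180,180]' --pt "33 1 -22" --pt "66 2 -44" --pt "99 3 -66" --pt "132 4 -88" --pt "162 5 -108" --twist '[0,0,0,0,0]'

```text
clock: 15.1
position: [0.5207, 0.0969, 0.0531]
ee_rot: [0.277, 0.38, -0.546, 0.693]
ft_force: [0.4, -0.8, -0.1]
grip_width: 0.293
```

```bash
python3 -c "
from h import *
to((.521,.095,.016))
for n in('scene','wrist','top'):
  p,d=viewer.camera(n); cv2.imwrite('pics/%s2.png'%n,p)
  np.savez('d2%s.npz'%n,d=d)
  if n!='wrist': print(viewer.recognise('can',n)[:1])
"
```

```text
t 15.1 p [0.5207 0.0969 0.0531] q [-0.596   0.4406 -0.023   1.8583  0.5985  1.1773 -0.6852] F [ 0.4 -0.8 -0.1] g 0.2925522973243959
[[ 0.1156  0.9676  0.2243]
 [-0.546   0.2506 -0.7994]
 [-0.8298 -0.0301  0.5573]]
(0.521, 0.095, 0.016) -> [ 32.   1. -19.]
[{'box': [321.1, 166.6, 23.1, 85.0], 'score': 0.98}]
[{'box': [289.9, 232.6, 28.3, 29.2], 'score': 0.9}]
```

View pics/scene2.png

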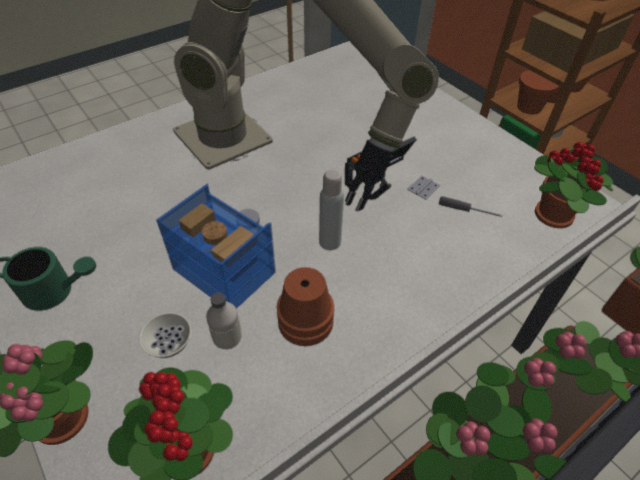

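View pics/top2.png

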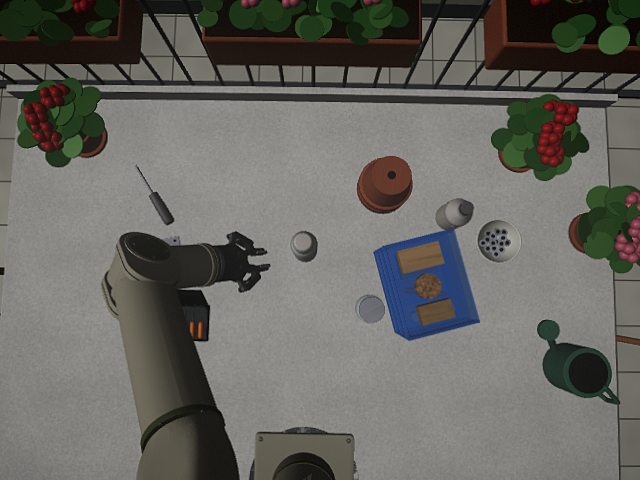

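View pics/wrist2.png

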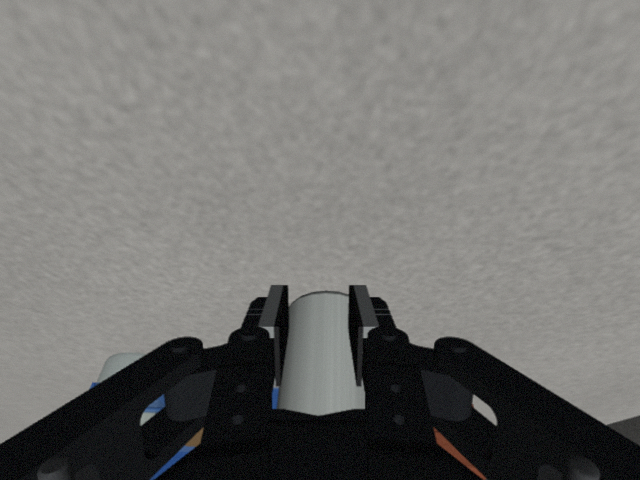

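>>> send_rows --grip '[180,180,180,180,180]' --pt "8 0 -5" --pt "16 0 -10" --pt "24 1 -14" --pt "32 1 -19" --pt "32 1 -19" --twist '[0,0,0,0,0]'

```text
clock: 15.77
position: [0.5205, 0.094, 0.0163]
ee_rot: [0.277, 0.38, -0.546, 0.693]
ft_force: [-0.5, -0.6, 0.3]
grip_width: 0.293
```

>>> send_rows --grip '[180,180,180,180,180]' --pt "4 0 7" --pt "9 0 13" --pt "13 0 20" --pt "18 1 27" --pt "22 1 33" --twist '[0,0,0,0,0]'

```text
clock: 16.18
position: [0.5329, 0.055, 0.0186]
ee_rot: [0.278, 0.379, -0.546, 0.693]
ft_force: [-1.0, -0.6, -1.0]
grip_width: 0.29
```

```bash
cat >> h.py <<'E'
O=np.array([.547,-.157]); XH=np.array([.267,-.9636]); YH=np.array([.9636,.267])
def org(p): r=np.array(p)[:2]-O; return np.array([r@XH,r@YH])
E
python3 -c "
from h import *
o,R=st(); print(org(o['position'])); print(R.T@np.r_[XH,0])
p,d=viewer.camera('scene'); cv2.imwrite('pics/s3.png',p[100:340,200:520].repeat(2,0).repeat(2,1))"
```

```text
t 16.1833 p [0.5329 0.055  0.0186] q [-0.547   0.4806  0.0083  1.8946  0.6387  1.0775 -0.6774] F [-1.  -0.6 -1. ] g 0.2898133098397112
[[ 0.1161  0.968   0.2226]
 [-0.5462  0.2494 -0.7997]
 [-0.8296 -0.0288  0.5577]]
[-0.208  0.043]
[0.5573 0.0181 0.83  ]
```

View pics/s3.png

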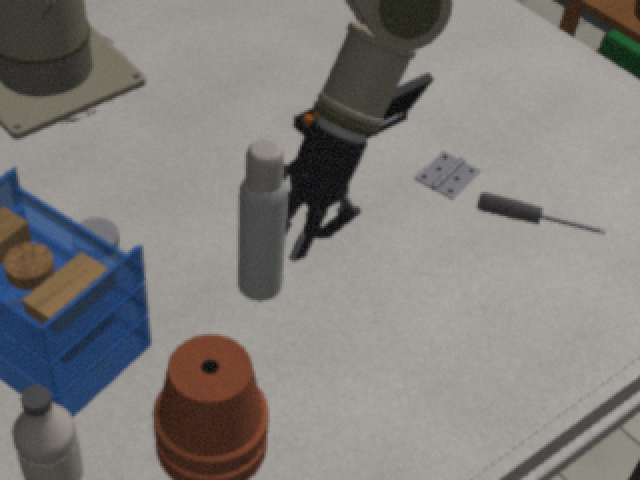

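>>> send_rows --grip '[180,180,180,180,180]' --pt "2.5 0 3.3" --pt "5 0 6.6" --pt "7 0 10" --pt "9.5 0 13.3" --pt "12 0 16.6" --twist '[0,0,0,0,0]'

```text
clock: 16.65
position: [0.5376, 0.0366, 0.0174]
ee_rot: [0.278, 0.38, -0.545, 0.694]
ft_force: [-0.2, 1.4, 1.2]
grip_width: 0.295
```

>>> send_rows --grip '[180,180,180,180,180]' --pt "2.3 0 3.3" --pt "4.6 0 6.6" --pt "6.9 0 10" --pt "9.1 0 13.3" --pt "11.4 0 16.6" --twist '[0,0,0,0,0]'

```text
clock: 17.07
position: [0.5426, 0.017, 0.0173]
ee_rot: [0.278, 0.38, -0.545, 0.694]
ft_force: [-1.6, 2.3, 1.3]
grip_width: 0.295
```

```bash
cat >> h.py <<'E'
from scipy.optimize import least_squares
def look(tag):
    o,R=st(); print("tcp org",org(o["position"]))
    for n in("top","scene"):
        p,d=viewer.camera(n); cv2.imwrite(f"pics/{n}{tag}.png",p[100:340,200:520].repeat(2,0).repeat(2,1))
        r=viewer.regions_of("can",n)
        if not r: print(n,"no can"); continue
        P=cloud(n,d,np.array(r[0]["region"]))
        m=viewer.camera_model(n); cam=-np.array(m["R"]).T@np.array(m["t"])
        for lo,hi in((.02,.09),(.1,.165)):
            S=P[(P[:,2]>lo)&(P[:,2]<hi)]
            if len(S)<15: continue
            c0=np.median(S[:,:2],0); u=c0-cam[:2]; c0=c0+.02*u/np.linalg.norm(u)
            f=least_squares(lambda c:np.hypot(*(S[:,:2]-c).T)-.0285,c0,loss="soft_l1",f_scale=.002)
            print(n,round(r[0]["score"],2),lo,len(S),f.x,"org",org(f.x),"res",np.median(abs(f.fun)).round(4))
E
python3 -c "
from h import *
look('4')"
```

```text
t 17.0667 p [0.5426 0.017  0.0173] q [-0.4984  0.4714  0.0332  1.914   0.66    1.0339 -0.6311] F [-1.6  2.3  1.3] g 0.2950025221371294
[[ 0.1164  0.9676  0.2241]
 [-0.5457  0.2508 -0.7996]
 [-0.8298 -0.0292  0.5572]]
tcp org [-0.1689  0.0422]
top 0.92 0.02 42 [ 0.5507 -0.0141] org [-0.1367  0.0417] res 0.0004
top 0.92 0.1 44 [ 0.5507 -0.015 ] org [-0.1358  0.0415] res 0.0001
scene 0.95 0.02 452 [ 0.5511 -0.0141] org [-0.1366  0.0421] res 0.0008
scene 0.95 0.1 495 [ 0.5509 -0.0141] org [-0.1366  0.0419] res 0.0008
```

View pics/scene4.png

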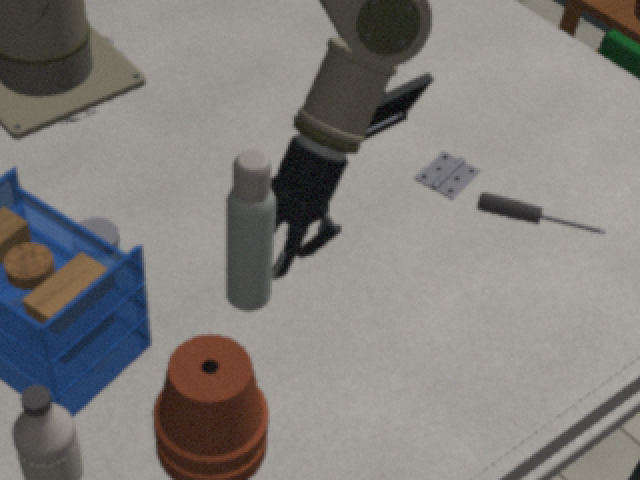

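>>> send_rows --grip '[180,180,180,180,180]' --pt "2.5 0 3.7" --pt "5.3 0 7.8" --pt "8.1 0.1 12" --pt "10.9 0.1 16.2" --pt "13.7 0.2 20.4" --twist '[0,0,0,0,0]'

```text
clock: 17.68
position: [0.5488, -0.0073, 0.0172]
ee_rot: [0.278, 0.38, -0.546, 0.693]
ft_force: [-0.8, 1.2, 0.1]
grip_width: 0.298
```

>>> send_rows --grip '[180,180,180,180,180]' --pt "2.8 0 4.2" --pt "5.6 0 8.4" --pt "8.4 0.1 12.5" --pt "11.2 0.1 16.6" --pt "14 0.2 20.8" --twist '[0,0,0,0,0]'

```text
clock: 18.1
position: [0.5554, -0.0313, 0.0172]
ee_rot: [0.278, 0.38, -0.546, 0.694]
ft_force: [-0.2, 1.2, -0.1]
grip_width: 0.297
```

>>> send_rows --grip '[180,180,180,180,180]' --pt "2.8 0 4.2" --pt "5.6 0 8.4" --pt "8.4 0.1 12.5" --pt "11.2 0.1 16.6" --pt "14 0.2 20.8" --twist '[0,0,0,0,0]'

```text
clock: 18.52
position: [0.5619, -0.0555, 0.0172]
ee_rot: [0.278, 0.38, -0.546, 0.694]
ft_force: [-0.8, 2.0, -0.6]
grip_width: 0.294
```

```bash
python3 -c "
from h import *
look('5')"
```

```text
t 18.5167 p [ 0.5619 -0.0555  0.0172] q [-0.4022  0.4654  0.0819  1.9272  0.6948  0.9568 -0.5352] F [-0.8  2.  -0.6] g 0.29393545856261843
[[ 0.1161  0.9677  0.2239]
 [-0.5459  0.2505 -0.7995]
 [-0.8298 -0.0293  0.5574]]
tcp org [-0.0939  0.0415]
top 0.98 0.02 53 [ 0.5699 -0.0878] org [-0.0606  0.0405] res 0.0001
top 0.98 0.1 66 [ 0.5699 -0.0877] org [-0.0606  0.0406] res 0.0001
scene 0.79 0.02 417 [ 0.5702 -0.0866] org [-0.0616  0.0412] res 0.0007
scene 0.79 0.1 492 [ 0.5703 -0.0864] org [-0.0618  0.0413] res 0.0008
```

View pics/scene5.png

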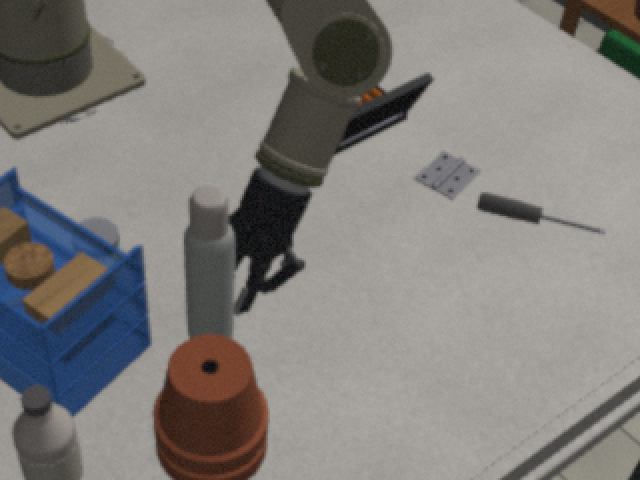

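View pics/top5.png

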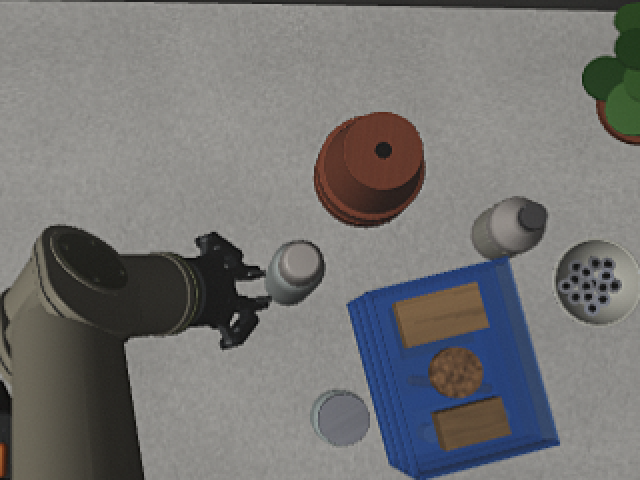

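>>> send_rows --grip '[180,180,180,180,180]' --pt "2.5 0 3.7" --pt "5.3 0 7.8" --pt "8.1 0.1 12" --pt "10.9 0.1 16.2" --pt "13.7 0.2 20.4" --twist '[0,0,0,0,0]'

```text
clock: 19.13
position: [0.5682, -0.0794, 0.0172]
ee_rot: [0.278, 0.38, -0.546, 0.693]
ft_force: [-0.5, 1.7, -0.8]
grip_width: 0.291
```

>>> send_rows --grip '[180,180,180,180,180]' --pt "2.8 0 4.2" --pt "5.6 0 8.4" --pt "8.4 0.1 12.5" --pt "11.2 0.1 16.6" --pt "14 0.2 20.8" --twist '[0,0,0,0,0]'

```text
clock: 19.55
position: [0.5747, -0.1035, 0.0171]
ee_rot: [0.278, 0.38, -0.546, 0.694]
ft_force: [-0.3, 0.5, -0.2]
grip_width: 0.292
```

```bash
python3 -c "
from h import *
look('6')"
```

```text
t 19.55 p [ 0.5747 -0.1035  0.0171] q [-0.336   0.4712  0.1127  1.921   0.7125  0.907  -0.4666] F [-0.3  0.5 -0.2] g 0.2916981614228161
[[ 0.1161  0.9677  0.2239]
 [-0.546   0.2505 -0.7995]
 [-0.8297 -0.0294  0.5574]]
tcp org [-0.0442  0.041 ]
top 0.66 0.02 85 [ 0.5826 -0.1358] org [-0.0109  0.0399] res 0.0002
top 0.66 0.1 102 [ 0.5828 -0.1358] org [-0.0109  0.0401] res 0.0001
scene 0.61 0.02 223 [ 0.5831 -0.1346] org [-0.012   0.0408] res 0.0005
scene 0.61 0.1 491 [ 0.583  -0.1344] org [-0.0122  0.0407] res 0.0006
```

View pics/top6.png

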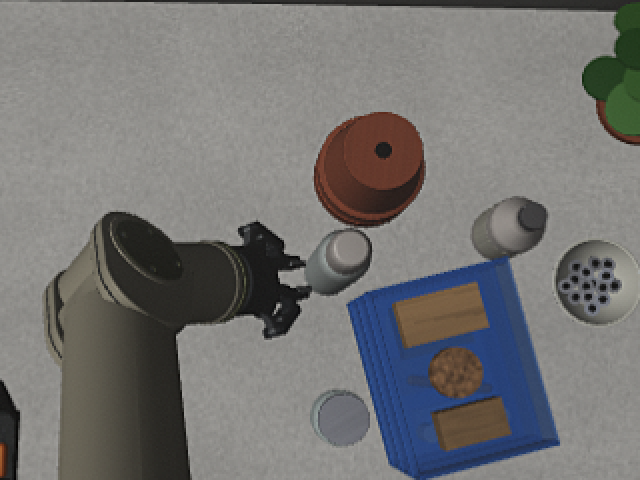

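>>> send_rows --grip '[180,180,180,180,180]' --pt "2.5 0 3.7" --pt "5.3 0 7.8" --pt "8.1 0.1 12" --pt "10.9 0.1 16.2" --pt "13.7 0.2 20.4" --twist '[0,0,0,0,0]'

```text
clock: 20.17
position: [0.581, -0.1274, 0.0171]
ee_rot: [0.278, 0.38, -0.546, 0.693]
ft_force: [-0.1, 1.4, -0.2]
grip_width: 0.297
```

>>> send_rows --grip '[180,180,180,180,180]' --pt "2.2 0 3.3" --pt "4.4 0 6.6" --pt "6.7 0.1 10" --pt "8.9 0.1 13.3" --pt "11.2 0.2 16.6" --twist '[0,0,0,0,0]'

```text
clock: 20.58
position: [0.5862, -0.1464, 0.0171]
ee_rot: [0.278, 0.38, -0.546, 0.694]
ft_force: [-0.3, 1.0, 0.2]
grip_width: 0.295
```

```bash
python3 -c "
from h import *
look('7')"
```

```text
t 20.5833 p [ 0.5862 -0.1464  0.0171] q [-0.275   0.4831  0.1378  1.9051  0.723   0.864  -0.4018] F [-0.3  1.   0.2] g 0.29508576063313824
[[ 0.1161  0.9676  0.2241]
 [-0.5459  0.2506 -0.7995]
 [-0.8298 -0.0295  0.5573]]
tcp org [0.0002 0.0407]
top 0.64 0.02 1313 [ 0.5744 -0.4615] org [ 0.3007 -0.0549] res 0.0123
scene no can
```

View pics/top7.png

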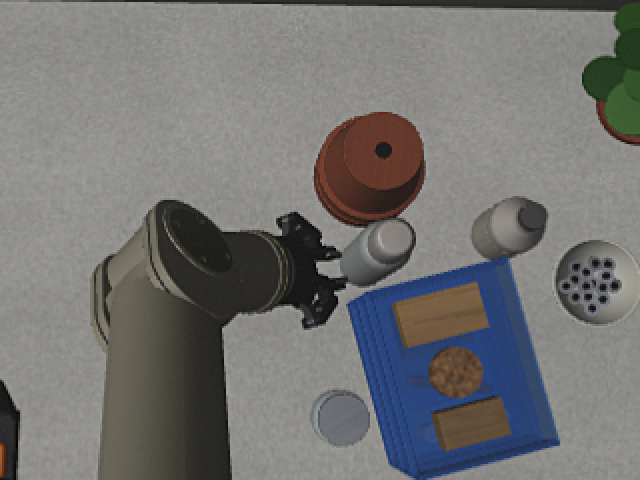

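View pics/scene7.png

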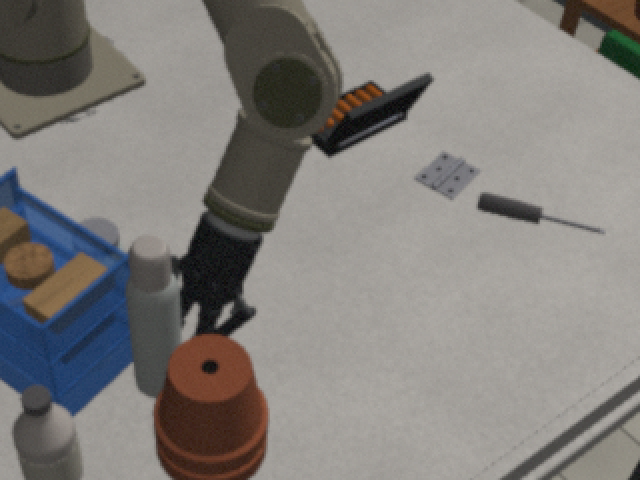

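>>> send_rows --grip '[180,180,180,180,180]' --pt "1.7 0 2.5" --pt "3.4 0 5" --pt "5.1 0.1 7.5" --pt "6.8 0.1 10" --pt "8.5 0.2 12.5" --twist '[0,0,0,0,0]'

```text
clock: 21.2
position: [0.5902, -0.1609, 0.017]
ee_rot: [0.278, 0.38, -0.546, 0.694]
ft_force: [-0.5, 1.7, 1.0]
grip_width: 0.292
```

>>> send_rows --grip '[180,180,180,180,180]' --pt "-3 0 -4" --pt "-8 0 -11" --pt "-14 0 -20" --pt "-20 0 -29" --pt "-27 0 -40" --twist '[0,0,0,0,0]'

```text
clock: 21.62
position: [0.5778, -0.1125, 0.0172]
ee_rot: [0.278, 0.38, -0.545, 0.694]
ft_force: [0.3, 0.0, 0.6]
grip_width: 0.292
```

>>> send_rows --grip '[180,180,180,180,180]' --pt "-12 0 -16" --pt "-25 0 -31" --pt "-40 0 -45" --pt "-56 0 -60" --pt "-72 0 -75" --twist '[0,0,0,0,0]'

```text
clock: 22.03
position: [0.5521, -0.0124, 0.0353]
ee_rot: [0.277, 0.38, -0.545, 0.694]
ft_force: [0.7, 0.6, -0.8]
grip_width: 0.294
```

Run:
```python
from h import *
st()
z=np.load("d0.npz")
for n in("top","scene"):
    p,d=viewer.camera(n); cv2.imwrite(f"pics/{n}8.png",p[100:340,200:520].repeat(2,0).repeat(2,1))
    P=cloud(n,d); m=viewer.camera_model(n); cam=-np.array(m["R"]).T@np.array(m["t"])
    L=(P[:,:2]-O)@np.c_[XH,YH]
    # upper cylinder region near expected place, above pots
    for lo,hi in((.02,.08),(.1,.165),(.2,.228)):
        k=(P[:,2]>lo)&(P[:,2]<hi)&(abs(L[:,0]-.045)<.045)&(abs(L[:,1]-.04)<.034)
        S=P[k]
        if len(S)<15: print(n,lo,len(S)); continue
        c0=np.median(S[:,:2],0); u=c0-cam[:2]; c0=c0+.02*u/np.linalg.norm(u)
        r=.0285 if hi<.17 else None
        if r: f=least_squares(lambda c:np.hypot(*(S[:,:2]-c).T)-r,c0,loss="soft_l1",f_scale=.002)
        else: f=least_squares(lambda c:np.hypot(*(S[:,:2]-c[:2]).T)-c[2],np.r_[c0,.018],loss="soft_l1",f_scale=.002)
        print(n,lo,len(S),f.x,"org",org(f.x),np.median(abs(f.fun)).round(4))
    for t,rr,lo,hi in(("pots",.0625,.01,.06),("feed",.032,.02,.1)):
        r=viewer.regions_of(t,n)
        if r:
            for w,dd,mm in(("now",d,np.array(r[0]["region"])),("was",z[n],z[n+t])):
                S=cloud(n,dd,mm); S=S[(S[:,2]>lo)&(S[:,2]<hi)]
                c0=np.median(S[:,:2],0); u=c0-cam[:2]; c0=c0+.04*u/np.linalg.norm(u)
                f=least_squares(lambda c:np.hypot(*(S[:,:2]-c).T)-rr,c0,loss="soft_l1",f_scale=.002); print(n,t,w,f.x)
    print(viewer.recognise("jar",n)[:1] if n=="top" else "")
```

```text
t 22.0333 p [ 0.5521 -0.0124  0.0353] q [-0.457   0.4386  0.0509  1.9141  0.6643  1.0313 -0.5661] F [ 0.7  0.6 -0.8] g 0.2943702224254564
[[ 0.1167  0.9674  0.225 ]
 [-0.5458  0.2517 -0.7992]
 [-0.8298 -0.0295  0.5573]]
top 0.02 102 [ 0.5982 -0.1938] org [0.0492 0.0395] 0.0002
top 0.1 142 [ 0.5983 -0.1938] org [0.0491 0.0396] 0.0002
top 0.2 139 [ 0.5979 -0.1933  0.0202] org [0.0486 0.0393] 0.0008
top pots now [ 0.7017 -0.1807]
top pots was [ 0.7016 -0.1807]
top feed now [ 0.6325 -0.3429]
top feed was [ 0.6325 -0.3429]
[{'box': [355.6, 293.4, 29.0, 34.4], 'score': 0.73}]
scene 0.02 308 [ 0.5985 -0.1917] org [0.0472 0.0403] 0.0007
scene 0.1 497 [ 0.5983 -0.1917] org [0.0471 0.0402] 0.0006
scene 0.2 224 [ 0.5991 -0.192   0.0206] org [0.0476 0.0408] 0.0008
scene pots now [ 0.7012 -0.1782]
scene pots was [ 0.7013 -0.1782]
scene feed now [ 0.6325 -0.3399]
scene feed was [ 0.6326 -0.34  ]
```

View pics/top8.png

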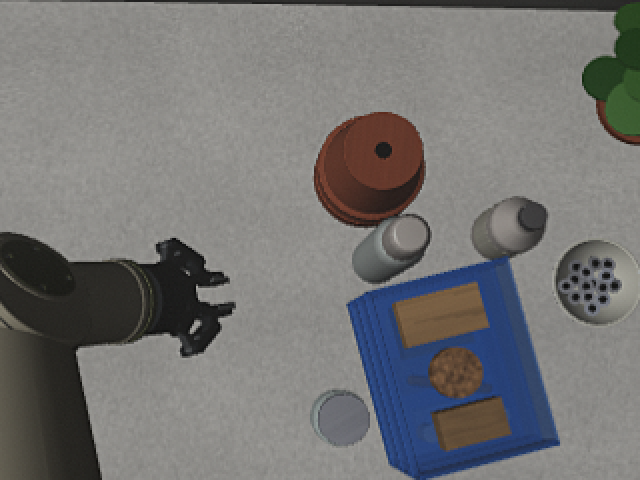

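View pics/scene8.png

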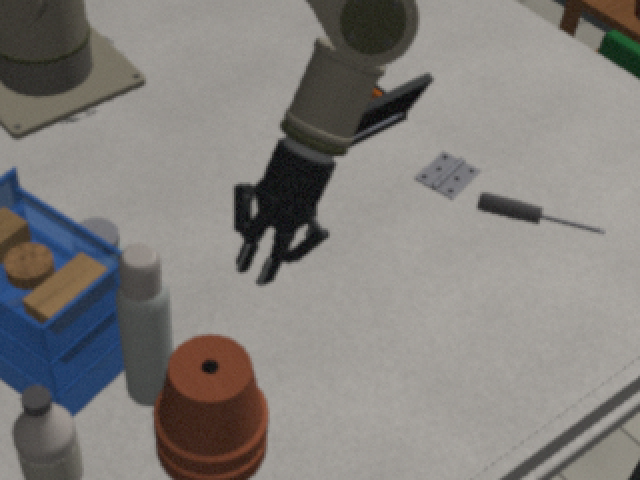

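```bash
python3 -c "
from h import *
print(manip.hand_in(), monitor.get_obs()['clock'])"
```

```text
the job is handed in; nothing more can be done
the job is handed in; nothing more can be done
```

The can is standing upright in the gap. Its centre is 47–49 mm behind the organiser's front face, so it spans about 19 to 77 mm of the 150 mm depth and nothing sticks out at the front or back. I handed the job in at about 22.5 s.

- **How it was done:** Moves only allow shifts and a turn about the tool's axis, so I could not tilt the hand directly. Pushing the arm against its reach limits tipped the tool about 2° at a time, up to 34°. I then used the slightly open fingertips as a cradle and slid the can about 205 mm in a straight line. The tips were about 17 mm above the shelf, the push was at 50–60 mm/s, and the forces I read were under about 4 N. The fingers never gripped the can.
- **Last checks:** The top and scene cameras agree on the can's position within 2 mm. Fits at three heights line up within about 1 mm, so it is upright. It clears the organiser and the pots by roughly 11 mm each.
- **Other objects:** The pots and the feed bottle measured unchanged within 0.1 mm. The jar, bowl, hinge and screwdriver look unmoved in the pictures but I did not measure them again. The hex-key case is partly hidden by the arm. The hand was more than 150 mm clear of the can at hand-in.
- **Check that failed:** One mid-push detection picked up the wrong object in the top view and found no can in the scene view. I dropped it and measured from the depth data instead.

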